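# Hand a solar panel over from one locking clamp to the other

### The arm

A 7-joint arm with a two-finger parallel gripper is mounted at the origin on the work surface. World frame = base frame: x ahead of the robot, y to its left, z up, the work surface at z = 0. Lengths are in mm, angles in rad, forces in N, time in s.
With the tool pointing down it reaches from about 400 to 875 mm from the base axis. Payload 4.4 kg.
Tool frame: the origin (TCP) lies at the very end of the fingers, on their centre line; the grasp point (between the pads) lies 19 mm behind it; y points along the fingers, z is the direction in which the jaws open and shut, and the axes are right-handed (so a half turn about y gives the same grasp; the last joint's range is limited). The gripper opens to 85 mm and grips with 20 to 120 N. Pads are 22 mm wide; open, the fingers measure 114 mm over their backs; the gripper's body (76 mm by 85 mm) begins 54 mm behind the grasp point. The pads swing forward as they close: fully open they stand 13 mm farther back than shut.
Start: joints at [-1.245, 0.628, 0.038, 1.517, -0.027, 0.996, -0.02], TCP at [248.181, 600.77, 195.413] pointing down, gripper open.
Joint ranges: [-3.06, 3.06], [-0.37, 2.12], [-1.25, 1.32], [0.18, 2.47], [-1.1, 4.24], [0.23, 1.98], [-2.94, 2.94]. Speed limits (rad/s): [2.57, 2.57, 3.14, 3.14, 3.14, 3.14, 3.14].

### API

Orientations are given as [roll, pitch, yaw] about the fixed x, y, z axes, in that order (R = Rz(yaw) Ry(pitch) Rx(roll)).
In Python, from cell import ctrl, imaging, finish_job gives the robot as it stands.
- The arm moves only by the shell command python3 -m inch 'ROWS'. ROWS is JSON, one flat list of numbers, 7 for each row, row after row: the opening, from 0 (shut) to 1 (fully open), then the shift along the tool's x, y, z in cm, then the turn, a rotation vector about the tool's x, y, z in degrees. A call has 1 to 12 rows; each row is the pose to reach, as a shift and turn from the pose commanded when the call began, along the tool's axes at that moment; what a row does not reach only later rows make up. A row lasts 1/10 s, in which the tool goes at most 50 mm and 8.59 degrees, less where a joint would pass 70% of its speed; a pose out of reach is approached as far as the arm can. A call with a gripper value outside its range is refused whole. The fingers move at their own pace and stop on an object; the grip force is fixed at half the most. Time passes only in rows, so rows that repeat a pose let the fingers close. It gives the time, the measured TCP pose, the force and the opening at its end, in the units of the state.
- ctrl.read_state(): the state, without advancing time (a new reading comes with each control period).
- imaging.get_image(name): name is "scene" or "side" or "wrist"; returns a dict with "img" (420x560x3 uint8, red, green, blue), "fx", "fy", "cx", "cy" (pixels), "R" (3x3) and "t" (3): a world point X has camera coordinates R X + t. Camera axes: x right, y down, z forward; pixel columns grow to the right and rows downward; lengths in mm; the calibration is good to about 2 mm. A picture is of the moment at which its call begins. There is no depth.
- finish_job(): hands the job in, once; it reports no verdict.
The state is a dict: "clock": time; "qpos": joint angles; "qd": joint speeds; "tau": joint torques, N m; "eef_pos": TCP position; "tool_rot": TCP orientation; "force": force on the tool from outside, world axes, zero at the start; "torque": the same for the moment, N m; "width": finger opening in mm.
Only numpy, scipy, OpenCV 4.12 (cv2) and the standard library are available. Lean on these libraries where they do the work, as an engineer would, in place of code of your own. Each camera call takes 0.05 s, during which the arm holds its last target.

### The job

The satellite solar panel lies on its fixture, held at one lug by a locked plier clamp, while the clamp at the other lug stands open. Squeeze the open clamp's handles together until they snap over centre and stay locked on their lug, and only then pull the release lever of the first clamp so that it springs fully open and leaves its lug free. The panel must never be without a locked clamp and must stay where it is. Do not disturb the things lying around.

Things in the scene. Friction and masses are not known exactly. Their poses are not given: they have to be found in the camera images.
- clamp_a: locking plier clamp A, locked on its lug at the start, plain steel, 240 mm long, lying flat, bolted to the fixture at the left or right lug (varies). Origin: on the fixture plate, 12 mm above the table, under the lug's mid-plane. Own x: from handles to jaws (away from the robot); y: towards the moving handle and jaw; z up. Block and foot at x -27 to 42 mm, jaws at 50 to 75; free space under the handles
- grip_a (a point): fixed point midway between clamp A's handles when locked, half height: (-72, 1, 50) mm in the clamp's frame, same axes; a good place to squeeze. Handles 22 mm tall, z 39 to 61. Fixed handle: straight bar, x -105 to -15, y -18 to -6 mm in the clamp's frame, immovable. Over both handles here: 38 mm locked, 58 mm open
- handle_point_a (a point): point on the outer face of clamp A's moving handle, 72 mm behind its pivot, half height. This handle is 12 mm thick, pivots about the vertical at (0, 14) mm in the clamp's frame and reaches back to x = -115; locked, it lies at y 8 to 20 mm, parallel to the fixed one
- handle_a (a joint): opening angle of clamp A's moving handle, rad: 0 = locked, at its stop; 0.28 = fully open, at its stop. A spring drives it open above about 0.08 (dead centre) and snaps it shut below; squeezing at the grip point takes up to about 22 N. The jaw closes with it onto the lug. Locked, it holds against a light knock (about 10 N at its end)
- lever_a (a joint): release lever of clamp A, rad: 0 = rest (light return spring), up to 0.6. Turns about a vertical pin at (-112, -12) mm in the clamp's frame. Pulling its tab sideways, in the clamp's -y (away from the moving handle), makes its nose push the moving handle off; that pops fully open by itself between 0.28 and 0.4 rad (17 to 24 mm at the tab), with about 5 N
- tab_a (a point): top of clamp A's release lever tab: upright dark steel tab, 14 (x) by 10 (y) mm, standing 26 mm above the lever's flat tail, its top 95 mm above the table; at rest at (-172, -12, 83) mm in the clamp's frame, behind the handles' ends. Moves on a 60 mm radius about the lever's pin. Axes: the clamp's, turned by the lever angle
- clamp_b: locking plier clamp B, open at the start, plain steel, 240 mm long, lying flat, bolted to the fixture at the left or right lug (varies). Origin: on the fixture plate, 12 mm above the table, under the lug's mid-plane. Own x: from handles to jaws (away from the robot); y: towards the moving handle and jaw; z up. Block and foot at x -27 to 42 mm, jaws at 50 to 75; free space under the handles
- grip_b (a point): fixed point midway between clamp B's handles when locked, half height: (-72, 1, 50) mm in the clamp's frame, same axes; a good place to squeeze. Handles 22 mm tall, z 39 to 61. Fixed handle: straight bar, x -105 to -15, y -18 to -6 mm in the clamp's frame, immovable. Over both handles here: 38 mm locked, 58 mm open
- handle_point_b (a point): point on the outer face of clamp B's moving handle, 72 mm behind its pivot, half height. This handle is 12 mm thick, pivots about the vertical at (0, 14) mm in the clamp's frame and reaches back to x = -115; locked, it lies at y 8 to 20 mm, parallel to the fixed one
- handle_b (a joint): opening angle of clamp B's moving handle, rad: 0 = locked, at its stop; 0.28 = fully open, at its stop. A spring drives it open above about 0.08 (dead centre) and snaps it shut below; squeezing at the grip point takes up to about 22 N. The jaw closes with it onto the lug. Locked, it holds against a light knock (about 10 N at its end)
- lever_b (a joint): release lever of clamp B, rad: 0 = rest (light return spring), up to 0.6. Turns about a vertical pin at (-112, -12) mm in the clamp's frame. Pulling its tab sideways, in the clamp's -y (away from the moving handle), makes its nose push the moving handle off; that pops fully open by itself between 0.28 and 0.4 rad (17 to 24 mm at the tab), with about 5 N
- tab_b (a point): top of clamp B's release lever tab: upright dark steel tab, 14 (x) by 10 (y) mm, standing 26 mm above the lever's flat tail, its top 95 mm above the table; at rest at (-172, -12, 83) mm in the clamp's frame, behind the handles' ends. Moves on a 60 mm radius about the lever's pin. Axes: the clamp's, turned by the lever angle
- pad_a: black plastic pad, 18 x 9 x 18 mm, sprung (presses the lug with about 10 to 15 N when locked), on clamp A's moving jaw; origin at the centre of the face that touches the lug
- pad_b: the same pad on clamp B's moving jaw
- panel: solar panel, loose, about 0.5 kg: aluminium plate 140 x 300 x 8 mm, its underside 30 mm above the table, dark cells on top, two upright lugs (6 mm thick, 50 mm tall, 50 mm long) at y = +110 and -110 mm on the edge nearest the robot. Origin: centre of the plate's underside; x away from the robot, z up
- fixture: fixed aluminium plate 310 x 350 x 12 mm on the table that carries both clamps and the panel. Origin on the table, midway between the clamps; own x away from the robot
- screwdriver: screwdriver lying on the table, a bystander
- parts_tray: grey open tray 120 x 90 x 30 mm, a bystander
- lens: black lens barrel, 58 mm across, 50 mm tall, a bystander
- solvent: white bottle, 54 mm across, 120 mm tall, a bystander

How it is judged:
By the outcome, as a careful person would: the job done as asked, in the order asked, and still so for the second after the job is handed in, with the robot touching nothing.
It also fails if it takes over 48 s, if anything falls off the work surface, if the arm or the gripper's body presses on something with over 40 N, if the wrist force passes 120 N, or if a joint passes its speed limit or range.

## Working session

There is one attempt and no reset: what is moved stays moved. The work goes in short steps, Python scripts to look and compute and a shell command to move; the robot and the scene stay as the last step left them, time stands still between calls to the robot, and variables do not carry over. Pictures are saved under pics/ and viewed, and the job is handed in when it is done.

```bash
ls; mkdir -p pics
python3 - <<'E'
from cell import ctrl, imaging
import cv2
for n in ("scene","side","wrist"):
    d=imaging.get_image(n); cv2.imwrite(f"pics/{n}0.png",d["img"][:,:,::-1])
    import pickle; pickle.dump(d,open(f"{n}0.pkl","wb"))
    print(n,d["fx"],d["cx"],d["cy"],d["R"],d["t"])
print(ctrl.read_state())
E
```

```text
pics
scene 537.9775872263641 282.8518643868886 210.67950999177376 [[-0.79791837  0.60256619  0.01550025]
 [ 0.34030999  0.4715654  -0.81352024]
 [-0.49750917 -0.64384786 -0.58132999]] [ 482.23140547 -147.72386174 2101.49146105]
side 412.3172111845268 282.4741585158161 209.04472561147577 [[ 0.88728147 -0.46098444 -0.01499787]
 [-0.34475531 -0.6412664  -0.68550798]
 [ 0.30639088  0.61340912 -0.72791063]] [-549.71205223  270.40373359 1146.3294743 ]
wrist 290.106595904233 282.9012952657583 208.0994056409828 [[ 0.38152529  0.92435626 -0.00198797]
 [ 0.89265565 -0.36788083  0.26044114]
 [ 0.24000906 -0.10113945 -0.96548768]] [-648.32741124  -34.74805894  379.01819293]
{'clock': 0.15, 'qpos': array([-1.2448236 ,  0.62914197,  0.03842809,  1.51814637, -0.02697758,
        0.99629525, -0.02001717]), 'qd': array([-0.0005652 , -0.00188446,  0.00061565, -0.00264348, -0.00118091,
       -0.00076316,  0.00148544]), 'tau': array([ 1.59932355e-03, -5.63805950e+01,  1.22782901e+00, -1.93652809e+01,
        1.11784754e-02,  7.39073963e-03,  1.48797028e-05]), 'eef_pos': array([247.95018627, 600.27425   , 194.69204104]), 'tool_rot': array([-1.57226990e+00, -1.46601661e-05, -3.91761454e-01]), 'force': array([ 0.05329602, -0.72709371,  0.51718931]), 'torque': array([ 0.00413468,  0.06475672, -0.01381796]), 'width': 85.46523722190128}
```

View pics/scene0.png

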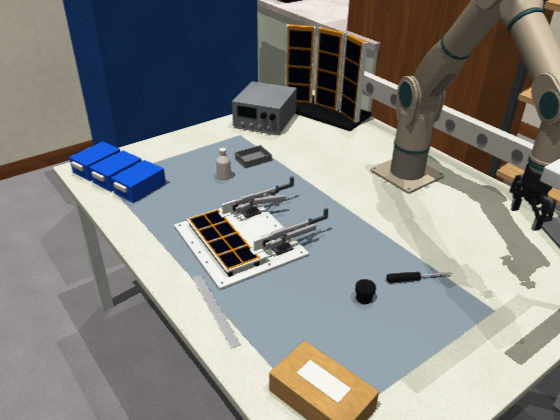

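View pics/side0.png

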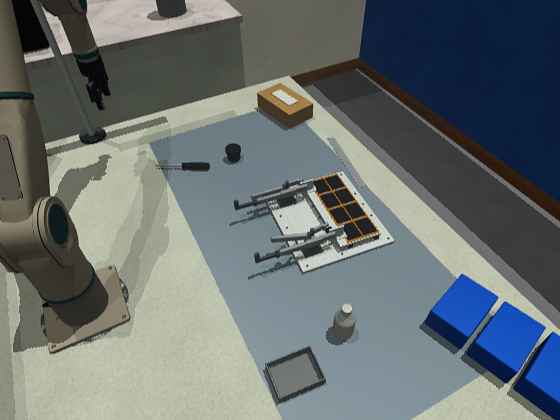

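View pics/wrist0.png

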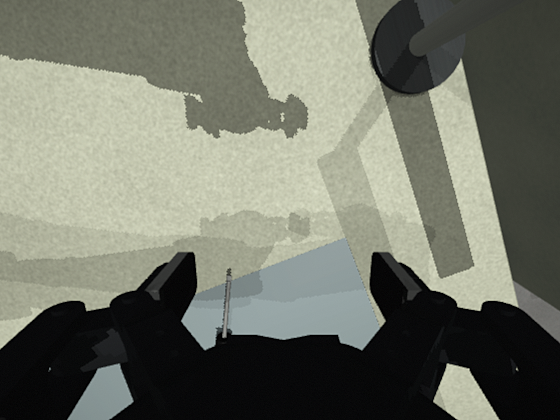

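Run:
```python
import pickle,cv2
d=pickle.load(open("scene0.pkl","rb"))["img"][:,:,::-1]
cv2.imwrite("pics/scz.png",cv2.resize(d[165:295,165:340],None,fx=4.5,fy=4.5,interpolation=cv2.INTER_CUBIC))
d=pickle.load(open("side0.pkl","rb"))["img"][:,:,::-1]
cv2.imwrite("pics/siz.png",cv2.resize(d[160:285,222:402],None,fx=4.4,fy=4.4,interpolation=cv2.INTER_CUBIC))
```

```text
(no output)
```

View pics/scz.png

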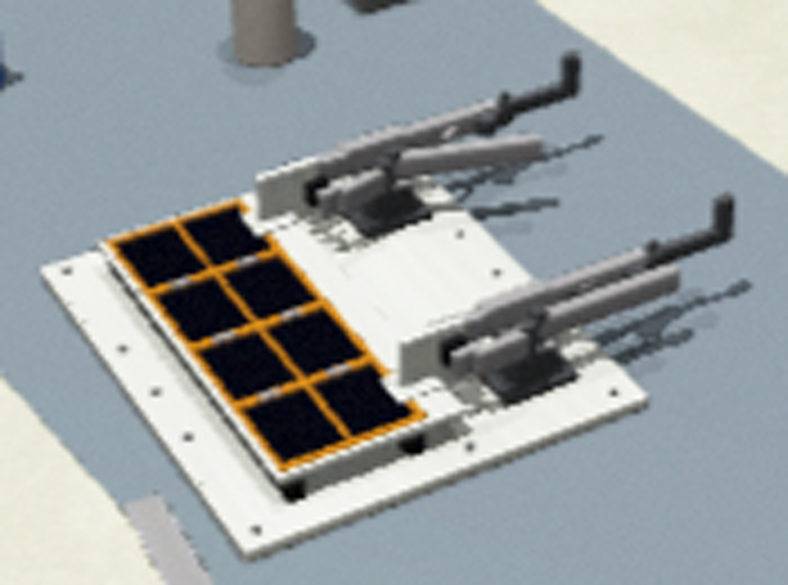

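View pics/siz.png

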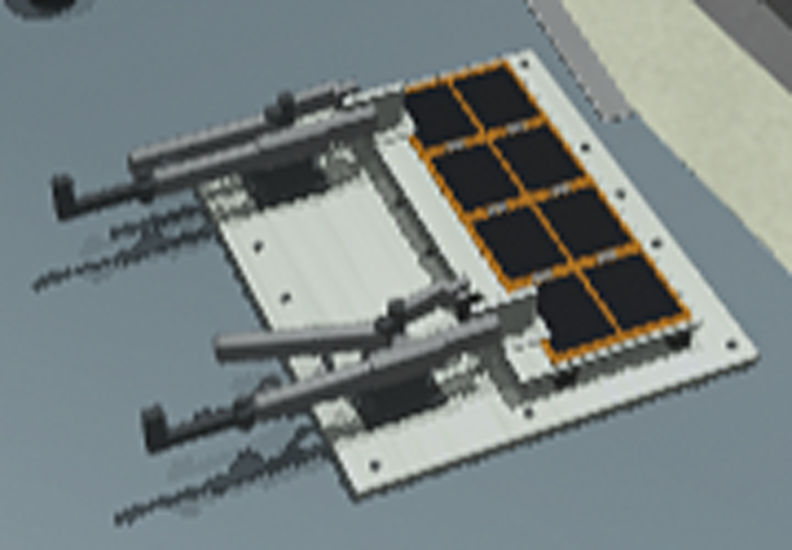

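```bash
cat > h.py <<'E'
import numpy as np,pickle
def ray(d,u,v):
    R=np.array(d["R"]);t=np.array(d["t"]);C=-R.T@t
    r=R.T@np.array([(u-d["cx"])/d["fx"],(v-d["cy"])/d["fy"],1]);return C,r/np.linalg.norm(r)
def plane(d,u,v,z):
    C,r=ray(d,u,v);return C+r*(z-C[2])/r[2]
def tri(a,b):
    (C1,r1),(C2,r2)=a,b
    s=np.linalg.lstsq(np.c_[r1,-r2],C2-C1,rcond=None)[0]
    p,q=C1+s[0]*r1,C2+s[1]*r2;return (p+q)/2,np.linalg.norm(p-q)
def proj(d,X):
    c=np.array(d["R"])@X+np.array(d["t"]);return d["fx"]*c[0]/c[2]+d["cx"],d["fy"]*c[1]/c[2]+d["cy"]
E
cat > m.py <<'E'
from h import *
np.set_printoptions(precision=1,suppress=True)
S=pickle.load(open("scene0.pkl","rb"));D=pickle.load(open("side0.pkl","rb"))
sc=lambda x,y:(165+(x+.5)/4.5-.5,165+(y+.5)/4.5-.5)
si=lambda x,y:(222+(x+.5)/4.4-.5,160+(y+.5)/4.4-.5)
for n,a,b in (("tabL",(723,200),(62,180)),("tabR",(571,58),(152,410))):
    print(n,tri(ray(S,*sc(*a)),ray(D,*si(*b))),plane(S,*sc(*a),95),plane(D,*si(*b),95))
for p in ((648,402),(248,555),(42,268)): print("sc",plane(S,*sc(*p),12))
for p in ((528,52),(757,352),(355,497)): print("si",plane(D,*si(*p),12))
E
python3 m.py
```

```text
tabL (array([505.2,  94.3,  91. ]), np.float64(0.7778227704811214)) [509.6  98.4  95. ] [503.8  90.8  95. ]
tabR (array([ 475.7, -121.4,   90.4]), np.float64(1.0111308493742799)) [ 480.8 -115.9   95. ] [ 474.1 -124.4   95. ]
sc [629.1 165.6  12. ]
sc [931.8 132.3  12. ]
sc [ 894.8 -216.7   12. ]
si [926.2 123.9  12. ]
si [ 893.9 -219.3   12. ]
si [ 584.3 -193.1   12. ]
```

```bash
cat > d.py <<'E'
# usage: d.py x y z yawdeg -> row deltas in tool axes
import sys
from h import *
from scipy.spatial.transform import Rotation as Ro
from cell import ctrl
x,y,z,yaw=map(float,sys.argv[1:5])
s=ctrl.read_state();r,p,w=s["tool_rot"]
R=Ro.from_euler("xyz",[r,p,w]);T=Ro.from_euler("xyz",[-np.pi/2,0,np.radians(yaw)])
print("pose",np.round(s["eef_pos"],1),np.round(np.degrees(s["tool_rot"]),2),"t",s["clock"],"w",s["width"],"F",np.round(s["force"],1))
print("shift cm",np.round(R.inv().apply(np.array([x,y,z])-s["eef_pos"])/10,2),"turn",np.round(np.degrees((R.inv()*T).as_rotvec()),2))
E
python3 d.py 540 -115 240 -6
python3 -c "
from h import *
d=pickle.load(open('wrist0.pkl','rb'));print(-np.array(d['R']).T@np.array(d['t']))"
```

```text
pose [248.  600.3 194.7] [-90.08  -0.   -22.45] t 0.15 w 85.46523722190128 F [ 0.1 -0.7  0.5]
shift cm [ 54.3   -4.45 -54.96] turn [ 8.000e-02 -1.645e+01 -1.000e-02]
[187.40355242 624.83605115 373.69836508]
```

```bash
python3 -m inch '[1,3,-1,-3,0,-4,0, 1,6,-2,-6,0,-8,0, 1,9.5,-3,-9.5,0,-12,0, 1,13,-4,-13,0,-16.5,0, 1,16.5,-4.5,-16.5,0,-16.5,0, 1,20,-4.5,-20,0,-16.5,0, 1,23.5,-4.5,-23.5,0,-16.5,0, 1,27,-4.5,-27,0,-16.5,0, 1,30.5,-4.5,-30.5,0,-16.5,0, 1,34,-4.5,-34,0,-16.5,0, 1,37.5,-4.5,-37.5,0,-16.5,0, 1,41,-4.5,-41,0,-16.5,0]'; python3 d.py 540 -115 240 -6
```

```text
clock: 1.35
eef_pos: [470.9, 63.4, 240.5]
tool_rot: [-1.571, -0.0, -0.104]
force: [0.9, 0.2, 0.3]
width: 85.6
pose [470.9  63.4 240.5] [-8.999e+01 -1.000e-02 -5.940e+00] t 1.35 w 85.56350893431109 F [0.9 0.2 0.3]
shift cm [  8.72   0.05 -17.03] turn [-0.01  0.06  0.01]
```

```bash
python3 -m inch '[1,2,0,-4,0,0,0, 1,4,0,-8,0,0,0, 1,6,0,-12,0,0,0, 1,8,0,-15.5,0,0,0, 1,8.7,0,-17,0,0,0, 1,8.7,0,-17,0,0,0, 1,8.7,0,-17,0,0,0]'
python3 - <<'E'
from cell import imaging
import cv2,pickle
d=imaging.get_image("wrist"); cv2.imwrite("pics/w1.png",d["img"][:,:,::-1]);pickle.dump(d,open("w1.pkl","wb"))
E
```

```text
clock: 2.05
eef_pos: [538.8, -111.3, 240.0]
tool_rot: [-1.569, 0.002, -0.103]
force: [-0.6, -0.1, -0.3]
width: 85.0
```

View pics/w1.png

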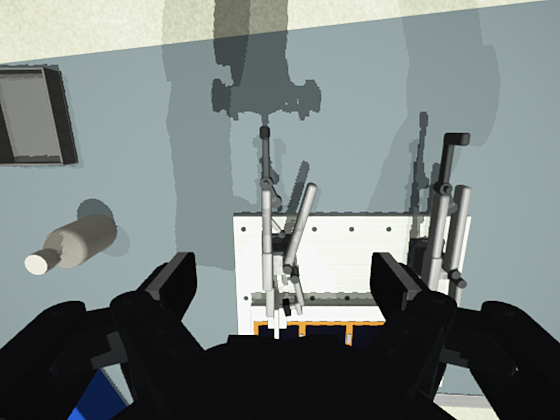

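Run:
```python
import pickle,cv2
from h import *
d=pickle.load(open("w1.pkl","rb"))
im=d["img"][:,:,::-1]
cv2.imwrite("pics/w1z.png",cv2.resize(im[110:320,225:345],None,fx=2.8*1,fy=2.8,interpolation=cv2.INTER_CUBIC))
cv2.imwrite("pics/w1zr.png",cv2.resize(im[110:320,390:490],None,fx=2.8,fy=2.8,interpolation=cv2.INTER_CUBIC))
S=pickle.load(open("side0.pkl","rb"));print(plane(S,343,338,0),plane(S,233,160,0))
print(-np.array(d['R']).T@d['t'], d['R'])
```

```text
[ 581.89852487 -413.50006066    0.        ] [607.85256089 385.97651183   0.        ]
[ 473.7836859  -105.54682584  419.19860449] [[ 0.10247673  0.99473466  0.00121513]
 [ 0.96078591 -0.09929563  0.25890308]
 [ 0.25766052 -0.02536406 -0.96590254]]
```

View pics/w1z.png

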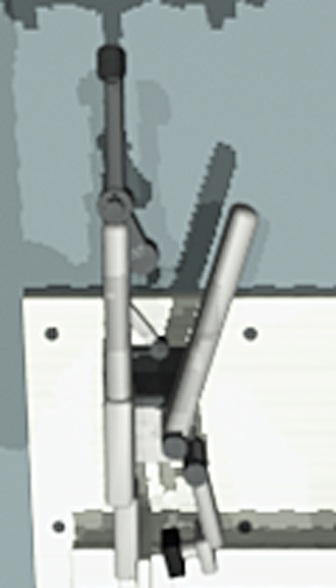

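View pics/w1zr.png

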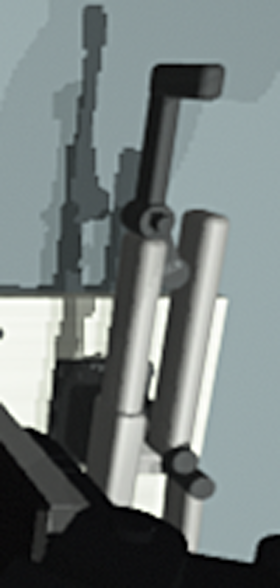

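```bash
cat > m2.py <<'E'
from h import *
np.set_printoptions(precision=1,suppress=True)
d=pickle.load(open("w1.pkl","rb"))
cv=lambda x,y,o:(o+(x+.5)/2.8-.5,110+(y+.5)/2.8-.5)
P={}
for n,x,y,z,o in (("Btab",111,58,95,225),("Bh0",116,224,73,225),("Bh1",119,402,73,225),("Bmov end",242,208,73,225),
  ("Atab",200,78,95,390),("Ah0",152,238,73,390),("Ah1",129,415,73,390)):
    P[n]=plane(d,*cv(x,y,o),z); print(n,P[n])
for c in "AB":
    v=P[c+"h1"]-P[c+"h0"];print(c,np.linalg.norm(v),np.degrees(np.arctan2(v[1],v[0])))
    w=P[c+"h0"]-P[c+"tab"];print(c,np.linalg.norm(w),np.degrees(np.arctan2(w[1],w[0])))
E
python3 m2.py
```

```text
Btab [ 471.8 -125.1   95. ]
Bh0 [ 541.  -132.6   73. ]
Bh1 [ 624. -141.   73.]
Bmov end [539.6 -77.6  73. ]
Atab [501.2  86.8  95. ]
Ah0 [569.5  82.7  73. ]
Ah1 [653.   75.6  73. ]
A 83.78814269527142 -4.926118904604884
A 71.8533385516635 -3.3550207611101137
B 83.4274926098687 -5.791950245610677
B 72.9632749122586 -6.144194700347284
```

```bash
python3 d.py 574 -111.5 130 -6
```

```text
pose [ 538.9 -110.5  240.1] [-8.991e+01  8.000e-02 -5.820e+00] t 2.1 w 85.24769008012919 F [-0.1  0.3  0.4]
shift cm [ 3.52 11.01  0.24] turn [-0.09  0.18 -0.08]
```

```bash
python3 -m inch '[1,1.5,4,0,0,0,0, 1,3,8,0,0,0,0, 1,3.5,11,0.1,0,0,0, 1,3.5,11,0.1,0,0,0, 1,3.5,11,0.1,0,0,0, 1,3.5,11,0.1,0,0,0]'
python3 - <<'E'
from cell import imaging,ctrl
import cv2,pickle
d=imaging.get_image("wrist"); cv2.imwrite("pics/w2.png",d["img"][:,:,::-1]);pickle.dump(d,open("w2.pkl","wb"))
for i in range(2): print(ctrl.read_state()["eef_pos"])
E
```

```text
clock: 2.7
eef_pos: [575.3, -114.9, 132.4]
tool_rot: [-1.571, -0.003, -0.103]
force: [0.2, -0.0, -0.5]
width: 85.3
[ 575.4419264  -115.17163801  132.59298242]
[ 575.4419264  -115.17163801  132.59298242]
```

View pics/w2.png

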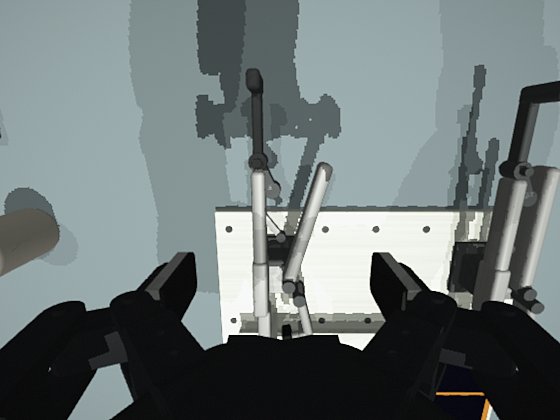

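```bash
cat > m3.py <<'E'
from h import *
import sys
np.set_printoptions(precision=1,suppress=True)
d=pickle.load(open("w2.pkl","rb"))
print("cam",-np.array(d['R']).T@d['t'])
P={}
for n,u,v,z in (("Btab",252.5,71.5,95),("Bh0",258.5,171,73),("Bh1",261,262,73),("Bend",326,165,73),("Bmov2",290,275,73),("Atab",540,92,95),("Ah0",511,180,73),("Ah1",503,270,73)):
    P[n]=plane(d,u,v,z); print(n,P[n])
for c in "AB":
    v=P[c+"h1"]-P[c+"h0"];print(c,np.linalg.norm(v),np.degrees(np.arctan2(v[1],v[0])))
E
python3 m3.py
```

```text
cam [ 509.5 -108.9  311.3]
Btab [ 469.6 -125.7   95. ]
Bh0 [ 540.6 -132.3   73. ]
Bh1 [ 622.  -140.2   73. ]
Bend [541.4 -76.7  73. ]
Bmov2 [ 637.5 -115.6   73. ]
Atab [503.1  71.9  95. ]
Ah0 [569.5  75.2  73. ]
Ah1 [652.2  76.5  73. ]
A 82.74970263292107 0.9068671338682763
B 81.75888686587767 -5.566095759817105
```

```bash
python3 -m inch '[1,-0.2,1,0.2,0,0,0, 1,-0.3,4,0.2,0,0,0, 1,-0.3,7,0.2,0,0,0, 1,-0.3,9,0.2,0,0,0, 1,-0.3,9,0.2,0,0,0, 1,-0.3,9,0.2,0,0,0]'; python3 d.py 570.9 -122.3 42 -6
```

```text
clock: 3.35
eef_pos: [571.7, -113.2, 40.8]
tool_rot: [-1.571, -0.0, -0.104]
force: [-0.1, 0.2, 0.4]
width: 85.4
pose [ 571.7 -113.2   40.8] [-9.00e+01 -2.00e-02 -5.96e+00] t 3.35 w 85.3501656912797 F [-0.1  0.2  0.4]
shift cm [ 0.01 -0.12 -0.92] turn [-0.    0.04  0.02]
```

```bash
python3 -m inch '[0.66,0,0,0,0,0,0, 0.66,0,0,-0.1,0,0,0, 0.66,0,0,-0.1,0,0,0, 0.66,0,0,-0.1,0,0,0]'
```

```text
clock: 3.75
eef_pos: [571.8, -114.3, 41.0]
tool_rot: [-1.571, -0.001, -0.104]
force: [-0.2, -0.5, -1.1]
width: 56.4
```

```bash
python3 -m inch '[0.59,0,0,-0.3,0,0,0, 0.59,0,0,-0.3,0,0,0, 0.59,0,0,-0.3,0,0,0]'
```

```text
clock: 4.05
eef_pos: [571.1, -117.4, 40.4]
tool_rot: [-1.571, 0.0, -0.104]
force: [-0.1, -0.1, 0.5]
width: 50.5
```

```bash
cat > pic.py <<'E'
import sys
from cell import imaging,ctrl
import cv2,pickle
tag=sys.argv[1]
for n in sys.argv[2:]:
    d=imaging.get_image(n);pickle.dump(d,open(f"{n}{tag}.pkl","wb"))
    im=d["img"][:,:,::-1]
    if n=="side": im=cv2.resize(im[160:285,222:402],None,fx=4.4,fy=4.4,interpolation=cv2.INTER_CUBIC)
    if n=="scene": im=cv2.resize(im[165:295,165:340],None,fx=4.5,fy=4.5,interpolation=cv2.INTER_CUBIC)
    cv2.imwrite(f"pics/{n}{tag}.png",im)
E
python3 pic.py 3 wrist side
```

```text
(no output)
```

View pics/wrist3.png

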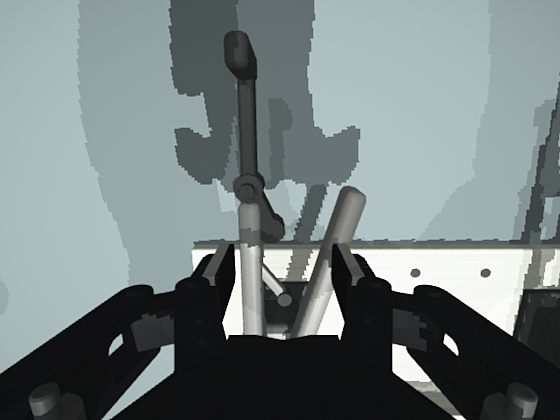

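View pics/side3.png

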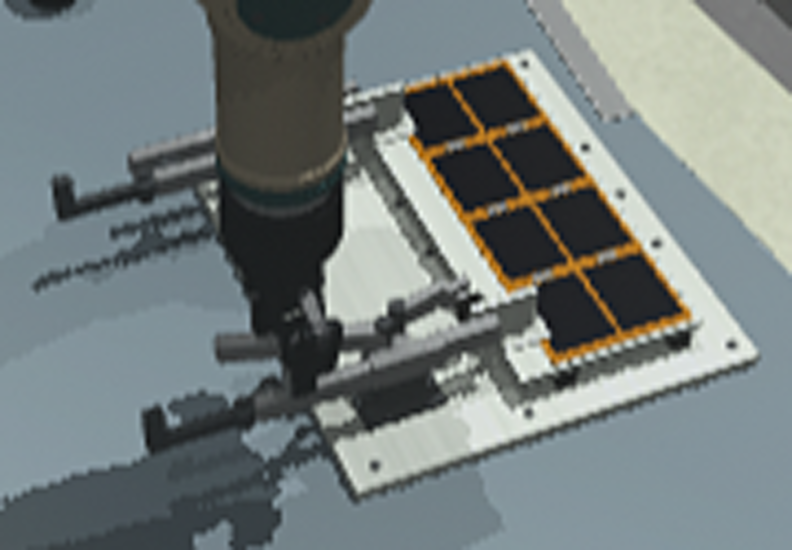

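```bash
python3 -m inch '[0.53,0,0,-0.3,0,0,0, 0.53,0,0,-0.3,0,0,0, 0.53,0,0,-0.3,0,0,0]';python3 -m inch '[0.48,0,0,-0.2,0,0,0, 0.48,0,0,-0.2,0,0,0, 0.48,0,0,-0.2,0,0,0]'
```

```text
clock: 4.45
eef_pos: [570.8, -120.3, 40.3]
tool_rot: [-1.571, 0.0, -0.104]
force: [-1.2, 0.6, 0.4]
width: 45.0
clock: 4.75
eef_pos: [570.7, -122.2, 40.4]
tool_rot: [-1.571, 0.0, -0.104]
force: [-0.2, 0.4, 0.9]
width: 41.0
```

```bash
python3 pic.py 4 wrist
```

```text
(no output)
```

View pics/wrist4.png

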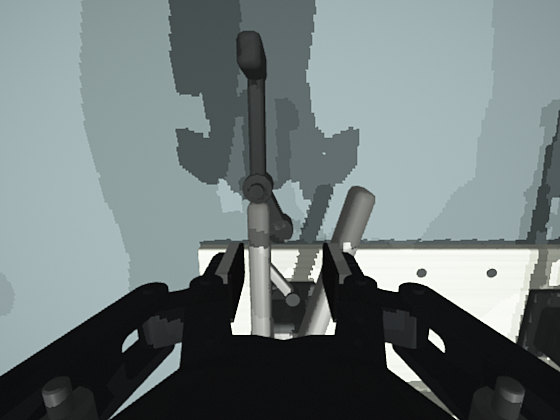

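Run:
```python
from h import *
from scipy.spatial.transform import Rotation as Ro
np.set_printoptions(precision=1,suppress=True)
d=pickle.load(open("wrist4.pkl","rb"))
T=np.array([570.7,-122.2,40.4]);ey=np.radians(-5.95)
X=np.array([np.cos(ey),np.sin(ey),0]);Y=np.array([-np.sin(ey),np.cos(ey),0]);Z=np.array([0,0,1.])
print("cam rel", [(-np.array(d['R']).T@d['t']-T)@a for a in (X,Y,Z)])
for z in (0,19,38):
  for x in (-11,11):
    print("pad",z,x,[np.round(proj(d,T+X*x+Y*s*20.5+Z*z),0) for s in (-1,1)])
# handle in image
print("h0",plane(d,259,205,73),"h@v300",plane(d,261,300,73),"tab",plane(d,247,36,95))
print("mend",plane(d,362,188,73),"mov@v300",plane(d,321,300,73),plane(d,308,335,73))
```

```text
cam rel [np.float64(-65.61485368504891), np.float64(-0.7529478442678441), np.float64(179.10479711430682)]
pad 0 -11 [array([252., 218.]), array([316., 218.])]
pad 0 11 [array([253., 249.]), array([315., 249.])]
pad 19 -11 [array([249., 227.]), array([319., 227.])]
pad 19 11 [array([250., 262.]), array([318., 262.])]
pad 38 -11 [array([245., 239.]), array([324., 239.])]
pad 38 11 [array([246., 277.]), array([322., 277.])]
h0 [ 541.7 -132.5   73. ] h@v300 [ 597.5 -138.4   73. ] tab [ 469.4 -126.3   95. ]
mend [538.2 -78.8  73. ] mov@v300 [ 601.  -104.2   73. ] [ 623.7 -113.5   73. ]
```

Run:
```python
from cell import imaging
import cv2,pickle
for n,(y0,y1,x0,x1) in (("side",(190,265,245,335)),("scene",(160,260,230,350))):
    d=imaging.get_image(n);pickle.dump(d,open(f"{n}5.pkl","wb"))
    cv2.imwrite(f"pics/{n}5.png",cv2.resize(d["img"][y0:y1,x0:x1,::-1],None,fx=6,fy=6,interpolation=cv2.INTER_CUBIC))
```

```text
(no output)
```

View pics/side5.png

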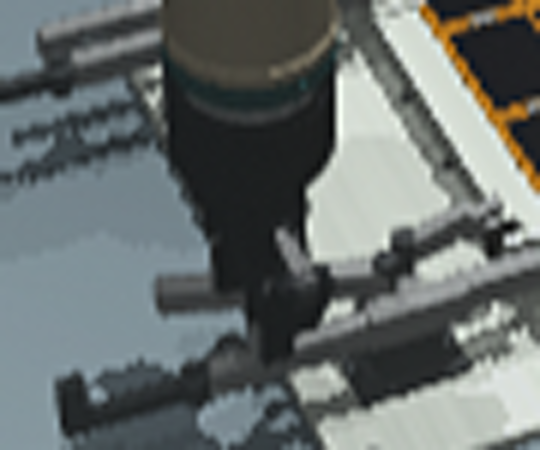

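View pics/scene5.png

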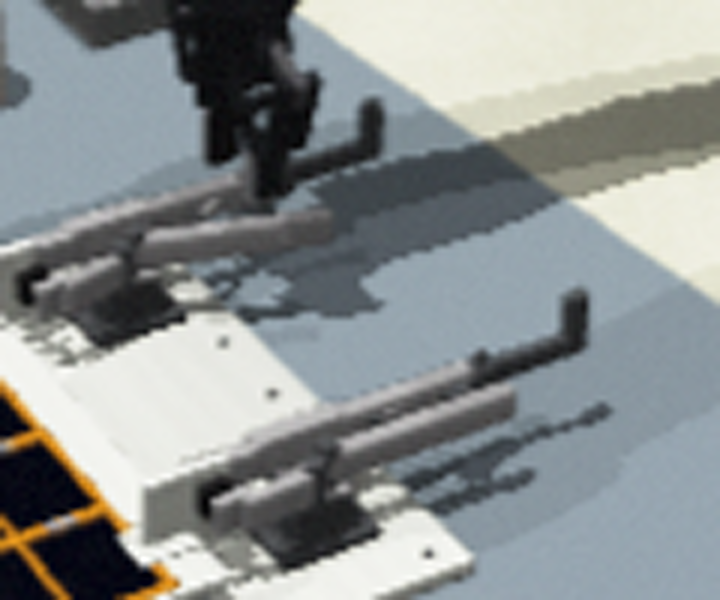

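Run:
```python
from h import *
np.set_printoptions(precision=1,suppress=True)
S=pickle.load(open("scene5.pkl","rb"));D=pickle.load(open("side5.pkl","rb"))
f=lambda a,b,x,y:(a+(x+.5)/6-.5,b+(y+.5)/6-.5)
print("fixed-side tip",tri(ray(S,*f(230,160,218,160)),ray(D,*f(245,190,272,358))))
print("tab check",tri(ray(S,*f(230,160,371,102)),ray(D,*f(245,190,72,378))))
print(plane(S,*f(230,160,265,207),73),plane(S,*f(230,160,265,207),40))
```

```text
fixed-side tip (array([ 569.5, -145.3,   76.7]), np.float64(0.4316845619106012))
tab check (array([ 475.8, -123. ,   93.3]), np.float64(0.28901105852035097))
[573.3 -94.5  73. ] [ 544.  -134.2   40. ]
```

```bash
python3 -m inch '[1,0,-0.5,0.5,0,0,0, 1,0,-0.5,1,0,0,0, 1,0,-0.5,1,0,0,0, 1,0,-0.5,1,0,0,0, 1,0,-0.5,1,0,0,0]'; python3 -m inch '[1,0,0.8,0,0,0,0, 1,0,1.6,0,0,0,0, 1,0,2.4,0,0,0,0, 1,0,2.4,0,0,0,0]';  python3 - <<'E'
from cell import imaging
import cv2,pickle
for n,(y0,y1,x0,x1) in (("side",(190,265,245,335)),("scene",(160,260,230,350))):
    d=imaging.get_image(n);pickle.dump(d,open(f"{n}6.pkl","wb"))
    cv2.imwrite(f"pics/{n}6.png",cv2.resize(d["img"][y0:y1,x0:x1,::-1],None,fx=6,fy=6,interpolation=cv2.INTER_CUBIC))
E
```

```text
clock: 5.4
eef_pos: [571.6, -112.3, 45.3]
tool_rot: [-1.571, 0.0, -0.104]
force: [-0.3, 0.6, 0.2]
width: 85.8
clock: 5.8
eef_pos: [570.3, -111.9, 19.7]
tool_rot: [-1.571, 0.003, -0.104]
force: [-0.8, 0.2, -0.0]
width: 85.2
```

View pics/side6.png

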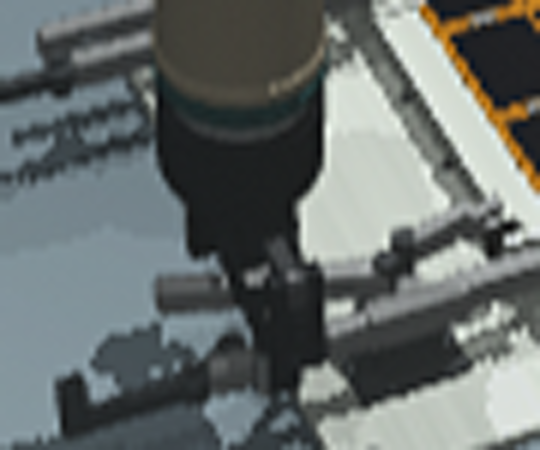

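View pics/scene6.png

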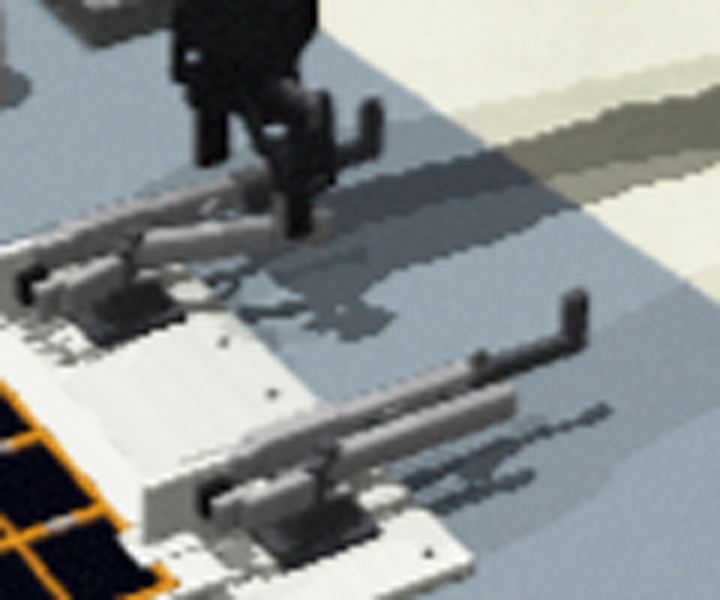

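Run:
```python
from h import *
np.set_printoptions(precision=1,suppress=True)
S=pickle.load(open("scene6.pkl","rb"));D=pickle.load(open("side6.pkl","rb"))
f=lambda a,b,x,y:(a+(x+.5)/6-.5,b+(y+.5)/6-.5)
print("fixed-side tip",tri(ray(S,*f(230,160,212,164)),ray(D,*f(245,190,285,400))))
for x in (565,570): # moving-side tip from scene ray at given x
    C,r=ray(S,*f(230,160,297,237)); print(C+r*(x-C[0])/r[0])
```

```text
fixed-side tip (array([ 565.8, -160.5,   64.3]), np.float64(4.1255155064940485))
[565.  -75.   59.9]
[570.  -68.4  65.5]
```

```bash
python3 -m inch '[1,0,0.9,0.1,0,0,0, 1,0,1.8,0.1,0,0,0, 1,0,1.8,0.1,0,0,0, 0.66,0,1.8,0,0,0,0, 0.66,0,1.8,0,0,0,0, 0.66,0,1.8,0,0,0,0]'; python3 pic.py 7 wrist
```

```text
clock: 6.5
eef_pos: [571.9, -113.4, 4.6]
tool_rot: [-1.572, -0.001, -0.105]
force: [-2.3, -0.9, 6.3]
width: 56.6
```

View pics/wrist7.png

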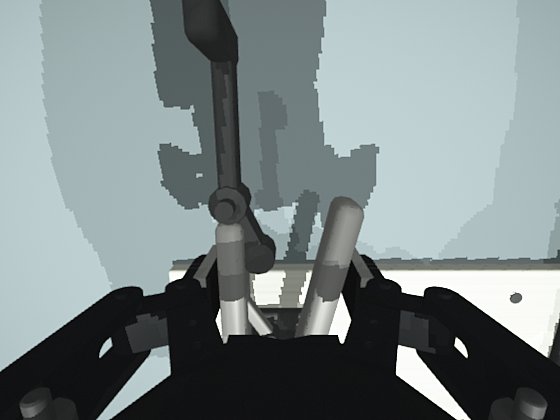

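Run:
```python
from cell import imaging,ctrl
import cv2,pickle
for n,(y0,y1,x0,x1) in (("side",(190,265,245,335)),("scene",(160,240,230,330))):
    d=imaging.get_image(n);pickle.dump(d,open(f"{n}8.pkl","wb"))
    cv2.imwrite(f"pics/{n}8.png",cv2.resize(d["img"][y0:y1,x0:x1,::-1],None,fx=7,fy=7,interpolation=cv2.INTER_CUBIC))
s=ctrl.read_state();print(s["force"],s["torque"],s["width"],s["eef_pos"])
```

```text
[-1.03027183 -0.96441608  6.40302967] [-0.28339328  0.45163658 -0.04932693] 56.58556820072009 [ 571.85402649 -113.35225304    4.5309919 ]
```

View pics/side8.png

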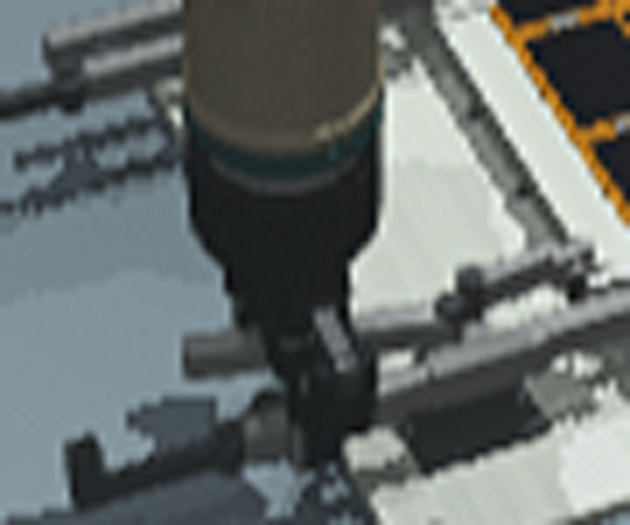

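View pics/scene8.png

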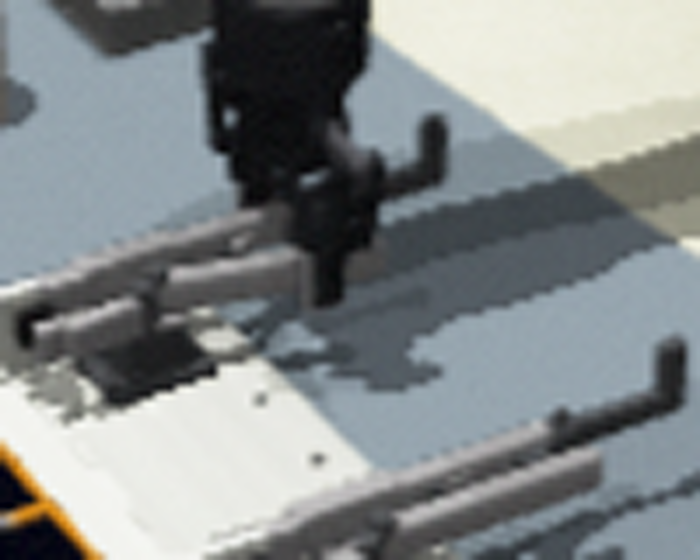

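```bash
python3 -m inch '[0.62,0,-0.1,-0.2,0,0,0, 0.59,0,-0.2,-0.3,0,0,0, 0.59,0,-0.2,-0.3,0,0,0]'; python3 -m inch '[0.56,0,-0.05,-0.15,0,0,0, 0.53,0,-0.1,-0.3,0,0,0, 0.53,0,-0.1,-0.3,0,0,0]'
```

```text
clock: 6.95
eef_pos: [571.4, -116.2, 5.7]
tool_rot: [-1.572, -0.0, -0.104]
force: [-2.1, -3.4, 3.0]
width: 50.4
clock: 7.25
eef_pos: [571.2, -119.0, 6.6]
tool_rot: [-1.571, -0.0, -0.105]
force: [-1.3, -3.7, 3.9]
width: 45.5
```

```bash
python3 -m inch '[0.50,0,-0.05,-0.1,0,0,0, 0.47,0,-0.1,-0.2,0,0,0, 0.47,0,-0.1,-0.2,0,0,0]'; python3 -m inch '[0.44,0,-0.05,-0.1,0,0,0, 0.42,0,-0.05,-0.15,0,0,0, 0.40,0,-0.05,-0.15,0,0,0, 0.40,0,-0.05,-0.15,0,0,0]'; python3 pic.py 9 wrist
```

```text
clock: 7.55
eef_pos: [570.9, -121.6, 7.3]
tool_rot: [-1.572, -0.001, -0.105]
force: [-0.8, -5.5, 1.7]
width: 40.3
clock: 7.95
eef_pos: [570.8, -122.8, 7.9]
tool_rot: [-1.572, -0.0, -0.105]
force: [-0.1, -5.7, 1.9]
width: 36.9
```

View pics/wrist9.png

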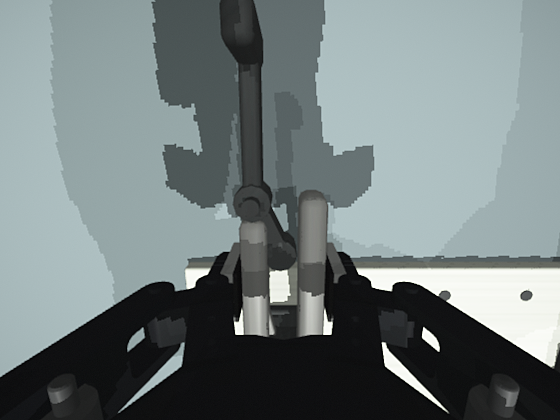

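```bash
python3 -m inch '[0.6,0,0,0,0,0,0, 0.8,0,0,0,0,0,0, 1,0,0,0.3,0,0,0, 1,0,-0.5,0.6,0,0,0, 1,0,-3,0.6,0,0,0, 1,0,-7,0.6,0,0,0, 1,0,-12,0.6,0,0,0, 1,0,-16,0.6,0,0,0, 1,0,-16,0.6,0,0,0]';  python3 pic.py 10 wrist side scene; python3 d.py 565 95 200 -6
```

```text
clock: 8.9
eef_pos: [575.8, -115.7, 174.3]
tool_rot: [-1.571, -0.012, -0.103]
force: [0.5, -0.4, 0.1]
width: 85.4
pose [ 570.9 -114.9  167.8] [-8.997e+01  3.000e-02 -5.910e+00] t 9.05 w 85.61544129745401 F [ 0.4  0.3 -0.7]
shift cm [-2.75 -3.21 20.82] turn [-0.03  0.09 -0.03]
```

View pics/wrist10.png

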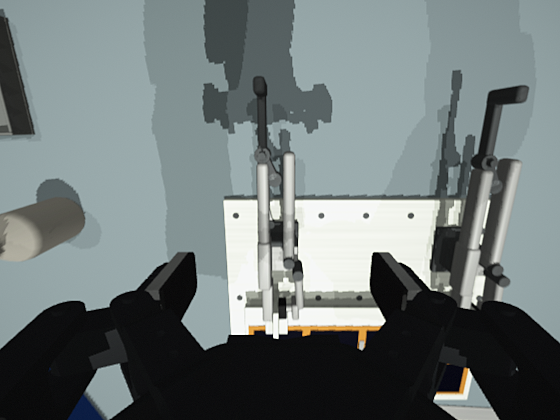

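View pics/scene10.png

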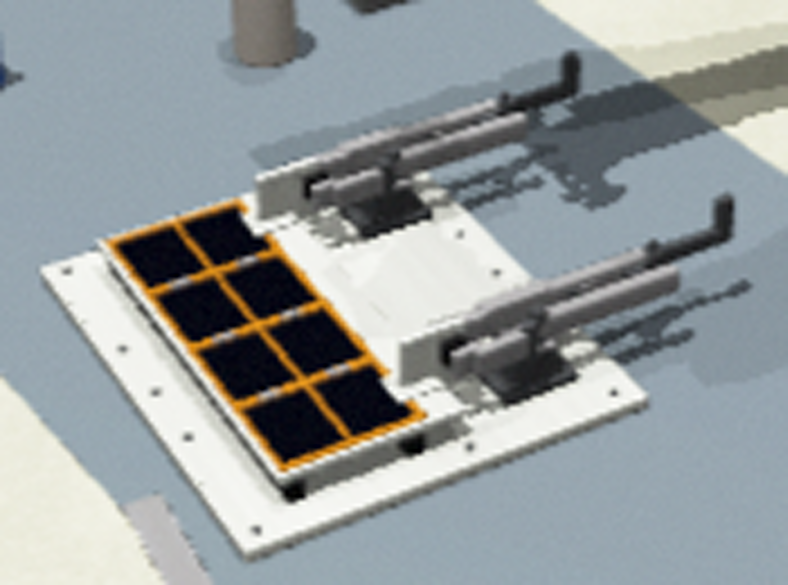

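B is locked: its handles are now parallel and it stays closed with nothing touching it. Next I'll look at A's tab from above.

```bash
python3 -m inch '[1,-1,-1,4,0,0,0, 1,-2,-2,8,0,0,0, 1,-2.7,-3,12,0,0,0, 1,-2.7,-3.2,16,0,0,0, 0.5,-2.7,-3.2,20,0,0,0, 0,-2.7,-3.2,20.8,0,0,0, 0,-2.7,-3.2,20.8,0,0,0, 0,-2.7,-3.2,20.8,0,0,0, 0,-2.7,-3.2,20.8,0,0,0]';  python3 pic.py 11 wrist; python3 d.py 497 120 150 -6
```

```text
clock: 9.95
eef_pos: [565.6, 91.7, 199.3]
tool_rot: [-1.572, 0.001, -0.107]
force: [-0.3, -0.9, 0.2]
width: 12.2
pose [565.8  91.9 199.5] [-9.007e+01  4.000e-02 -6.120e+00] t 10.0 w 4.611476908533029 F [-0.3 -0.7  0.2]
shift cm [-7.14  4.95  2.07] turn [ 0.07 -0.12 -0.04]
```

View pics/wrist11.png

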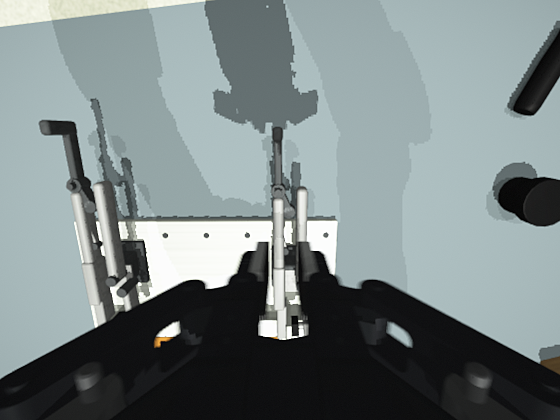

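Run:
```python
from h import *
np.set_printoptions(precision=1,suppress=True)
d=pickle.load(open("wrist11.pkl","rb"))
for n,u,v,z in (("tab",277.5,131,95),("h0",278.5,201,73),("h@265",279,265,73),("mend",302,189,73)):
    print(n,plane(d,u,v,z))
```

```text
tab [500.7  92.5  95. ]
h0 [573.7  85.1  73. ]
h@265 [649.   77.3  73. ]
mend [563.2 111.5  73. ]
```

```bash
python3 -m inch '[0,-2,2,1.2,0,0,0, 0,-4,5,2.4,0,0,0, 0,-6.4,8,2.5,0,0,0, 0,-6.4,12,2.5,0,0,0, 0,-6.4,13,2.5,0,0,0, 0,-6.4,13,2.5,0,0,0]'; python3 d.py 505 124 40 -6
python3 - <<'E'
from cell import imaging
import cv2,pickle
for n,(y0,y1,x0,x1) in (("side",(140,240,200,300)),("scene",(150,250,270,370))):
    d=imaging.get_image(n);pickle.dump(d,open(f"{n}12.pkl","wb"))
    cv2.imwrite(f"pics/{n}12.png",cv2.resize(d["img"][y0:y1,x0:x1,::-1],None,fx=6,fy=6,interpolation=cv2.INTER_CUBIC))
E
```

```text
clock: 10.6
eef_pos: [504.6, 124.2, 69.0]
tool_rot: [-1.572, 0.002, -0.106]
force: [0.3, -0.6, 0.9]
width: -0.3
pose [504.6 124.2  69. ] [-90.08   0.13  -6.05] t 10.6 w -0.33727375550273037 F [ 0.3 -0.6  0.9]
shift cm [ 0.05  2.9  -0.01] turn [ 0.08 -0.05 -0.13]
```

View pics/side12.png

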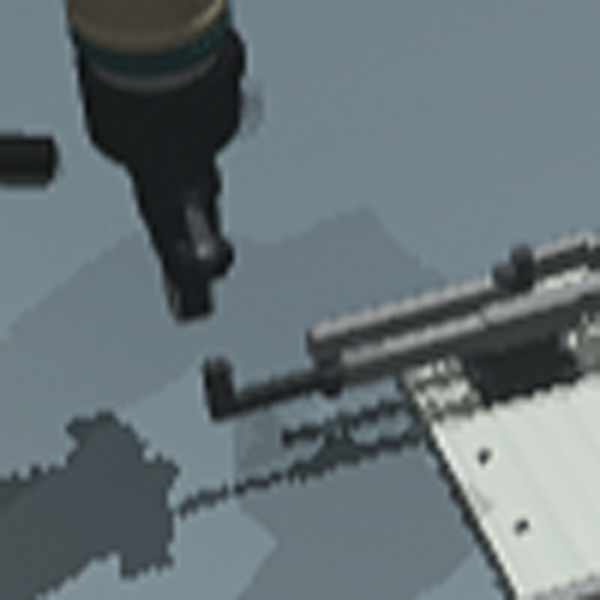

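View pics/scene12.png

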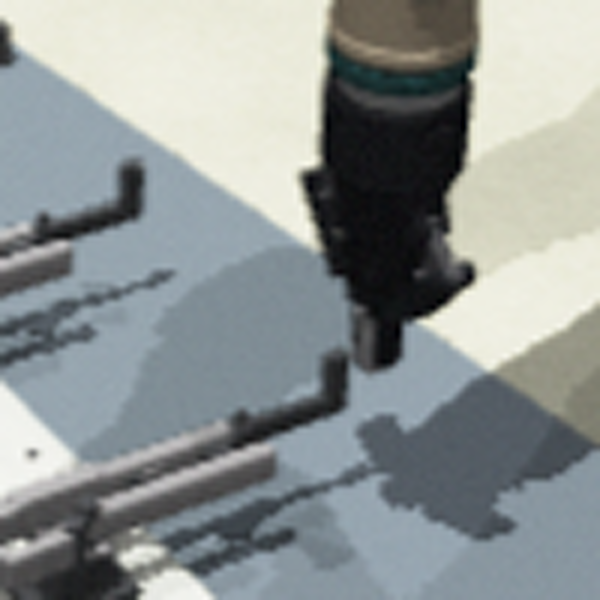

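Run:
```python
from h import *
np.set_printoptions(precision=1,suppress=True)
S=pickle.load(open("scene12.pkl","rb"));D=pickle.load(open("side12.pkl","rb"))
f=lambda a,b,x,y:(a+(x+.5)/6-.5,b+(y+.5)/6-.5)
print("tip",tri(ray(S,*f(270,150,377,364)),ray(D,*f(200,140,193,314))))
print("tab",tri(ray(S,*f(270,150,336,357)),ray(D,*f(200,140,217,364))))
```

```text
tip (array([504.5, 124.9, 103.2]), np.float64(2.0482813409021037))
tab (array([505.4,  95.3,  91.4]), np.float64(0.09942875159059006))
```

```bash
python3 -m inch '[0,0,1.3,0,0,0,0, 0,0,2.6,0,0,0,0, 0,0,2.6,0,0,0,0]'; python3 -m inch '[0,-0.2,0,-0.5,0,0,0, 0,-0.2,0,-1,0,0,0, 0,-0.2,0,-1.4,0,0,0, 0,-0.2,0,-1.8,0,0,0, 0,-0.2,0,-1.8,0,0,0]'
python3 - <<'E'
from cell import imaging
import cv2,pickle
for n,(y0,y1,x0,x1) in (("side",(140,240,200,300)),("scene",(150,250,270,370))):
    d=imaging.get_image(n);pickle.dump(d,open(f"{n}13.pkl","wb"))
    cv2.imwrite(f"pics/{n}13.png",cv2.resize(d["img"][y0:y1,x0:x1,::-1],None,fx=6,fy=6,interpolation=cv2.INTER_CUBIC))
E
```

```text
clock: 11.0
eef_pos: [503.9, 125.2, 42.5]
tool_rot: [-1.572, 0.002, -0.104]
force: [-0.2, -0.2, -0.0]
width: 0.2
clock: 11.5
eef_pos: [501.1, 108.2, 44.2]
tool_rot: [-1.57, -0.0, -0.104]
force: [-0.8, 2.1, 0.2]
width: 0.1
```

View pics/side13.png

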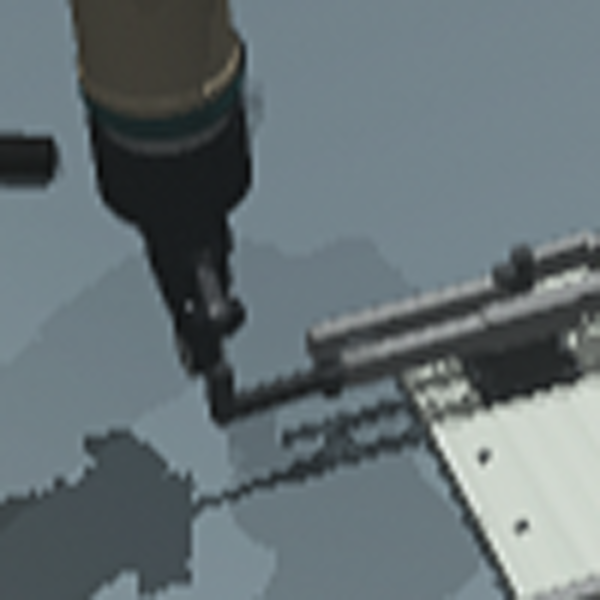

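View pics/scene13.png

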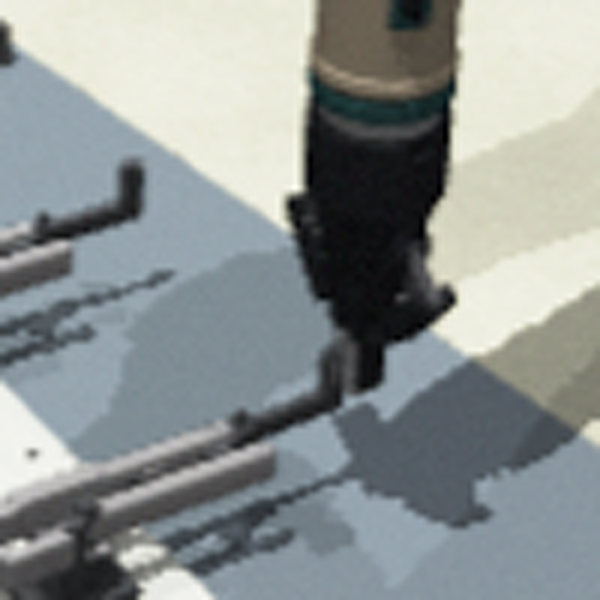

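```bash
python3 -m inch '[0,0,0,-0.4,0,0,0, 0,0.1,0,-0.8,0,0,0, 0,0.1,0,-1.2,0,0,0, 0,0.2,0,-1.6,0,0,0, 0,0.2,0,-1.6,0,0,0]'; python3 -m inch '[0,0.1,0,-0.3,0,0,0, 0,0.2,0,-0.6,0,0,0, 0,0.2,0,-0.9,0,0,0, 0,0.2,0,-0.9,0,0,0]'; python3 pic.py 14 side
```

```text
clock: 12.1
eef_pos: [501.4, 90.6, 43.9]
tool_rot: [-1.572, 0.0, -0.105]
force: [-1.5, 1.1, 2.3]
width: -0.1
clock: 12.5
eef_pos: [503.2, 82.0, 44.0]
tool_rot: [-1.571, -0.001, -0.105]
force: [-0.0, 3.0, 0.2]
width: 0.2
```

View pics/side14.png

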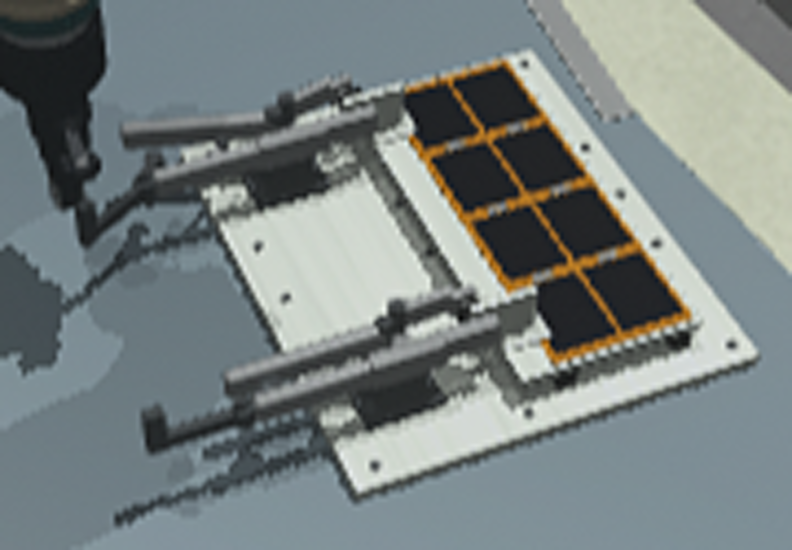

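A has popped open. I'll back off gently and then lift clear.

```bash
python3 -m inch '[0,0,0,0.8,0,0,0, 0,0,0,1.6,0,0,0, 0,0,0,2.4,0,0,0, 0,-0.2,0,3.2,0,0,0, 0,-0.4,0,4.2,0,0,0, 0,-0.4,-2,4.8,0,0,0, 0,-0.4,-6,4.8,0,0,0, 0,-0.4,-11,4.8,0,0,0, 0,-2,-15,4.8,0,0,0, 0,-2,-15,4.8,0,0,0, 0,-2,-15,4.8,0,0,0]'; python3 pic.py 15 side scene wrist
```

```text
clock: 13.65
eef_pos: [487.8, 133.1, 194.9]
tool_rot: [-1.57, -0.002, -0.103]
force: [-0.2, -1.1, 0.2]
width: -0.2
```

View pics/side15.png

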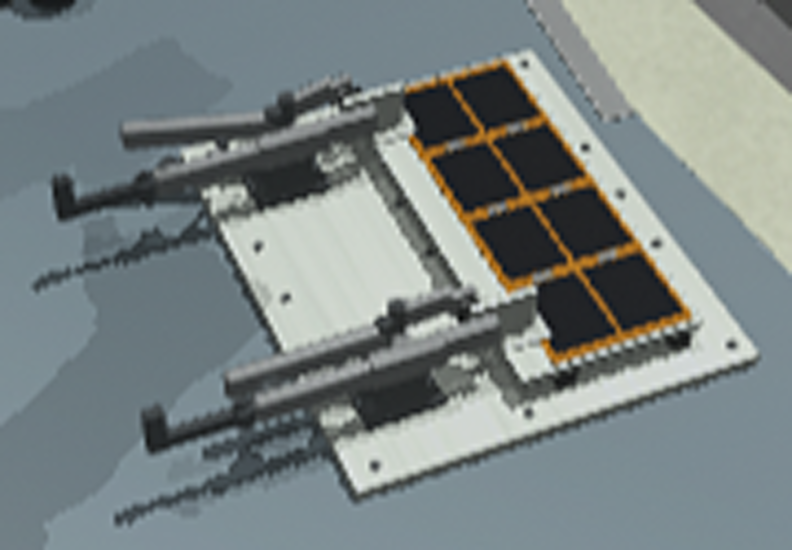

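View pics/scene15.png

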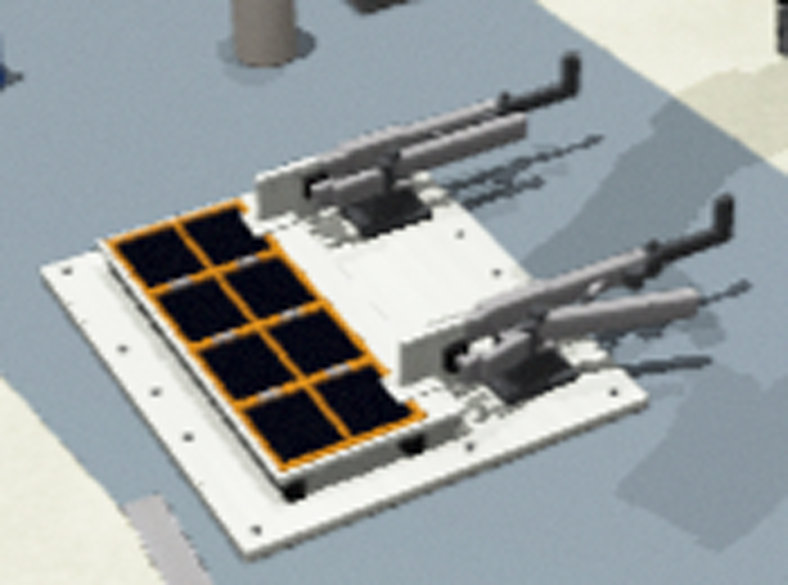

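View pics/wrist15.png

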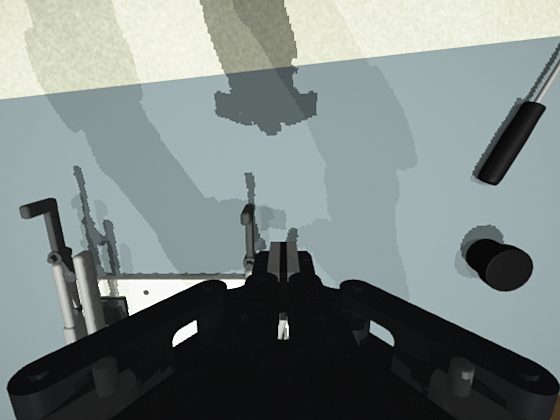

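Run:
```python
from h import *
import cv2
S0,S1,D0,D1=[pickle.load(open(f,"rb")) for f in ("scene0.pkl","scene15.pkl","side0.pkl","side15.pkl")]
sc=lambda x,y:(165+(x+.5)/4.5-.5,165+(y+.5)/4.5-.5)
si=lambda x,y:(222+(x+.5)/4.4-.5,160+(y+.5)/4.4-.5)
pa=tri(ray(S1,*sc(693,297)),ray(D1,*si(124,128)));pb=tri(ray(S0,*sc(539,145)),ray(D0,*si(218,343)))
ta=tri(ray(S1,*sc(723,200)),ray(D1,*si(62,180)))[0];tb=tri(ray(S0,*sc(571,58)),ray(D0,*si(152,410)))[0]
print(pa,pb,pa[0]-ta,pb[0]-tb)
g=lambda d:cv2.cvtColor(d["img"],cv2.COLOR_RGB2GRAY).astype("f4")
for n,a,b,(y0,y1,x0,x1) in (("scene",S0,S1,(205,275,185,260)),("side",D0,D1,(172,244,312,382))):
    print(n,cv2.phaseCorrelate(g(a)[y0:y1,x0:x1].copy(),g(b)[y0:y1,x0:x1].copy()))
```

```text
(array([575.05562483, 145.72730432,  66.91008369]), np.float64(0.7846706271231886)) (array([545.46239152, -71.30089663,  63.40705741]), np.float64(0.4808812082276646)) [ 69.81189254  51.42186572 -24.07868988] [ 69.7678556   50.14513658 -27.02203544]
scene ((0.40887332241489815, 0.025207024107345433), 0.9890446380332664)
side ((0.1197318670818106, 0.2283725336829221), 0.9940739005436132)
```

Run:
```python
from cell import finish_job
print(finish_job())
```

```text
the job is handed in; nothing more can be done
None
```

I locked clamp B first, then released clamp A, and handed the job in at about 13.8 s of the 48 s allowed.

**Clamp B (right lug):** I squeezed its handles at the grip point until they closed, with the fingers stopping at about 37 mm. After I let go, later pictures showed the handles still parallel and the clamp locked.

**Clamp A (left lug):** With B locked, I pushed A's lever tab towards the clamp's -y with the closed fingers until the handle popped open. I then backed off and lifted clear. A's handle end now stands as far from its tab as B's did when B was fully open (about 70 and 51 mm against 70 and 50 mm). The lever is back at rest.

**Forces and bystanders:** At the end of each move the force read under 10 N. The last pictures show nothing knocked over, and I saw no contact with any bystander.

**Checks that disagreed:**
- **Fingertip height:** The fingertips were about 35–40 mm higher than the reported TCP position. My first squeeze at B therefore closed in the air above the handles and touched nothing. I measured the tips in the cameras and repeated the squeeze lower.
- **Panel position:** Comparing the panel before and after gave a shift of 0.1–0.4 pixels, roughly 1–1.5 mm at most. I didn't check whether that is measurement noise, changed shadows or a real small shift.
- **Tab position:** The wrist camera and the two fixed cameras placed the tabs about 5 mm apart, which was within the clearance I had left.

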